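# Shake croutons over the baking tray

### The arm

A 6-joint arm with a two-finger parallel gripper is mounted at the origin on the work surface; the furniture and walls round the work are solid. World frame = base frame: x ahead of the robot, y to its left, z up, the work surface at z = 0. Lengths are in m, angles in rad, forces in N, time in s.
With the tool pointing down it reaches from about 0.25 to 0.8 m from the base axis. Payload 3.9 kg.
Tool frame: the origin (TCP) lies midway between the tips of the shut fingers; the grasp point (between the pads) lies 19 mm behind it; z points along the fingers, y is the line along which they close (so a half turn about z gives the same grasp; the last joint's range is limited). The gripper opens to 85 mm and grips with 20 to 120 N. Pads are 22 mm wide; open, the fingers measure 114 mm over their backs; the gripper's body (76 mm by 85 mm) begins 54 mm behind the grasp point. The pads swing forward as they close: fully open they stand 13 mm farther back than shut.
Start: joints at [-1.183, 0.26, -0.138, 1.173, 0, 1.571], TCP at [0.199, -0.486, 0.231] pointing down, gripper open.
Joint ranges: [-2.78, 2.78], [-0.83, 1.72], [-1.28, 1.37], [-1.9, 2.12], [-1.57, 1.48], [-3.14, 3.14]. Speed limits (rad/s): [2.57, 2.57, 3.14, 3.14, 3.14, 3.14].

### API

Orientations are given as [roll, pitch, yaw] about the fixed x, y, z axes, in that order (R = Rz(yaw) Ry(pitch) Rx(roll)).
In Python, from workcell import r, effector, kin, capture, camera_info, boxes_of gives the robot as it stands. Calls block until the motion is done:
- r.movep(position, orientation): joint-space move of the TCP to a pose.
- r.line_to(position, rotation=None, velocity=0.15): straight line of the TCP; rotation=None keeps the orientation; velocity is the mean speed in m/s.
- r.set_joints(angles): joint-space move.
- effector.gripper_open() and effector.grasp(squeeze=None): open the fingers fully, or close them until they stop; squeeze is the grip in N (None keeps the last).
- r.hold(seconds).
- kin.inverse_kinematics(position, orientation): joint angles nearest the present ones, or None.
- capture(name): name is "side" or "top"; returns (picture, depth): 384x512x3 uint8, red, green, blue; 384x512 float32, m along the optical axis (not along the pixel's ray), 0 where there is no reading.
- camera_info(name): a dict with "mtx" (3x3 intrinsics, pixels), "pose" (4x4, takes a point from camera to world coordinates). Camera axes: x right, y down, z forward; pixel columns grow to the right and rows downward; lengths in m; the calibration is good to about 2 mm. A picture is of the moment at which its call begins. camera_info takes no time and is no camera call.
A pose or a line that the arm cannot do raises r.Unreachable and nothing moves.
- r.close_job(): hands the job in; it is judged then, once.
Trained networks look in the newest picture that a camera, given by its name, has taken for a name from the list of things; names that differ only in an ending like _2 or _b are one class to them, and where a whole thing is asked for, a point or a joint stands for the part that bears it (a point fixed in the world has none). Each returns a list of dicts, best first, with "p" (0 to 1); they miss things now and then, are a little off and sometimes report something else, mostly with a low value. They report only what shows in the picture. A call takes as long as a camera call.
- boxes_of(camera, query): "extent" ([left, top, width, height] in pixels, round what is visible of it).
Readings, each from a call of its own:
- r.current_clock(): time.
- r.current_qpos(): joint angles.
- r.current_qd(): joint speeds.
- r.current_joint_efforts(): joint torques, N m.
- r.current_position(): TCP position.
- r.current_tcp_rot(): TCP orientation.
- r.current_wrist_force(): force on the tool from outside, world axes, zero at the start.
- r.current_ft_torque(): the same for the moment, N m.
- r.current_gripper_width(): finger opening in m.
- r.current_gripper_force(): force on a finger pad.
Only numpy, scipy, OpenCV 4.12 (cv2) and the standard library are available. Lean on these libraries where they do the work, as an engineer would, in place of code of your own. Each camera call takes 0.05 s, during which the arm holds its last target. There are 200 camera calls.

### The job

Pick up the clear crouton dispenser and shake all six croutons out of its spout onto the rectangular baking tray, spread evenly along the tray's length: neither its left nor its right half may end with fewer than two. Do not touch the croutons with the fingers. Then lay the dispenser back down flat on the table beside the tray.

Things in the scene. Friction and masses are not known exactly. Their poses are not given: they have to be found in the camera images.
- dispenser: Clear plastic box, white cap at the back, white-framed open spout in front, lying on its flat side: 120 long (its x) x 48 wide (y) x 44 high (z) mm, 100 to 200 g, holding the croutons. Origin: centre of its underside. The spout is its -x end, which at first points roughly to the robot; +x end closed. Grip it from above across the 48 mm, near mid-length. Level, it keeps the croutons in.
- spout (a point): Middle of the lip of the dispenser's spout, over which the croutons slide out: 60 mm to -x of the dispenser's origin and 8 mm above its underside. Opening 42 wide x 33 high mm. Inside, a ramp rises 7 degrees over the last 40 mm to the lip, so tip the spout down well beyond that.
- tray: Dark steel baking tray fixed on the table, 150 (its x) x 220 (its y, the long way, roughly the robot's left-right) mm, rim 23 mm high, walls 4 mm, inner floor 4 mm above the table. Origin: centre of its underside. A thin crease across the middle of the floor (its y = 0) parts the two halves.
- crouton_1: One of six equal toasted-bread croutons, 15 x 15 x 14 mm, 10 g, loose in the dispenser at first. Origin: centre of its underside as first laid. They slide easily (friction about 0.25): they begin to leave with the spout tipped some 20 to 28 degrees down and pour freely at 35 or more; a short tip lets out a few, a long one all.
- crouton_2: Another of the six croutons, just like crouton_1.
- crouton_3: Another of the six croutons, just like crouton_1.
- crouton_4: Another of the six croutons, just like crouton_1.
- crouton_5: Another of the six croutons, just like crouton_1.
- crouton_6: Another of the six croutons, just like crouton_1.

How it is judged:
By the outcome, as a careful person would: the job done as asked, in the order asked, and still so for the second after the job is handed in, with the robot touching nothing.
It also fails if it takes over 61 s, if anything falls off the work surface, if the arm or the gripper's body presses on something with over 40 N, if the wrist force passes 120 N, or if a joint passes its speed limit or range.

## Working session

There is one attempt and no reset: what is moved stays moved. The work goes in short steps, each a Python script; the robot and the scene stay as the last script left them, time stands still between calls to the robot, and variables do not carry over. Pictures are saved under pics/ and viewed, at most 10 in all, crops included, and the job is handed in when it is done.

```bash
mkdir -p pics; ls
python3 - <<'E'
from workcell import *
import cv2,numpy as np
ims=[]
for c in("side","top"):
    p,d=capture(c); np.savez(f"{c}.npz",p=p,d=d); ims.append(p)
    i=camera_info(c); print(c,np.round(i["mtx"],1).tolist(),np.round(i["pose"],3).tolist())
    for q in("dispenser","tray","crouton_1"): print(q,[(b["extent"],round(b["p"],2)) for b in boxes_of(c,q)][:7])
    cv2.imwrite(f"pics/{c}0.png",p[...,::-1])
print(r.current_clock())
E
```

```text
pics
workcell.py
side [[364.0, 0.0, 255.2], [0.0, 364.0, 184.9], [0.0, 0.0, 1.0]] [[0.998, 0.031, -0.055, 0.572], [0.061, -0.644, 0.763, -0.61], [-0.012, -0.764, -0.645, 0.598], [0.0, 0.0, 0.0, 1.0]]
dispenser [([226.7, 135.9, 43.4, 35.0], 0.6)]
tray [([204.1, 221.8, 91.1, 104.9], 0.89)]
crouton_1 [([202.4, 222.6, 92.3, 104.7], 0.18)]
top [[424.8, 0.0, 258.5], [0.0, 424.8, 194.8], [0.0, 0.0, 1.0]] [[-0.011, -0.988, 0.155, 0.38], [-1.0, 0.011, -0.006, 0.048], [0.004, -0.155, -0.988, 0.866], [0.0, 0.0, 0.0, 1.0]]
dispenser [([160.0, 173.1, 40.6, 65.0], 0.71)]
tray [([302.1, 146.3, 126.4, 92.8], 0.78)]
crouton_1 []
0.4
```

View pics/top0.png

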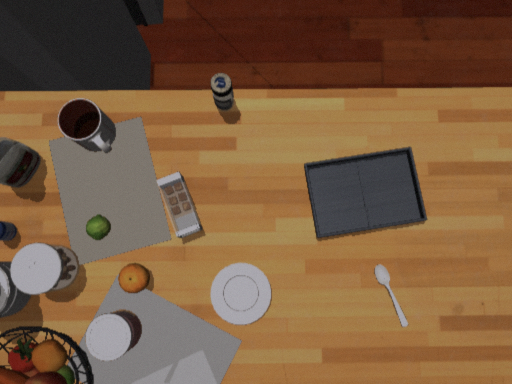

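View pics/side0.png

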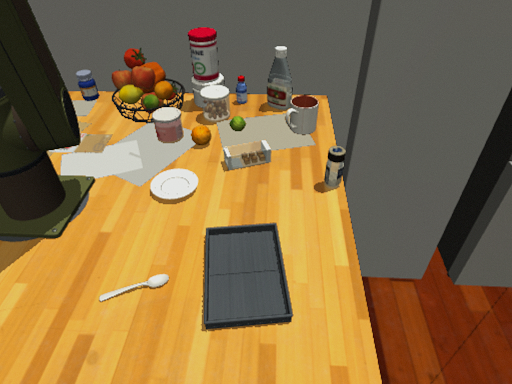

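The top view shows the dispenser around (180,205), with its spout end at the bottom near (188,233). The tray is around (365,193), with its crease visible. In the side view the dispenser is at (247,154) and the tray at (246,275).

```bash
cat > h.py <<'E'
from workcell import *
import cv2,numpy as np
from scipy.spatial.transform import Rotation as R
def cloud(c,d):
    i=camera_info(c);v,u=np.mgrid[:384,:512]
    P=np.stack([(u-i["mtx"][0,2])/i["mtx"][0,0]*d,(v-i["mtx"][1,2])/i["mtx"][1,1]*d,d],-1)
    W=P@i["pose"][:3,:3].T+i["pose"][:3,3]; W[d<=0]=np.nan
    return W
def ray(c,u,v,z):
    i=camera_info(c);k=i["pose"][:3,:3]@np.linalg.solve(i["mtx"],[u,v,1]);o=i["pose"][:3,3]
    return o+k*(z-o[2])/k[2]
def pix(c,p):
    i=camera_info(c);q=i["mtx"]@(i["pose"][:3,:3].T@(np.array(p)-i["pose"][:3,3]));return q[:2]/q[2]
def rect(P):
    (c,s,a)=cv2.minAreaRect((P[:,:2]*1000).astype(np.float32));return np.round(c,1),np.round(s,1),round(a,1)
E
python3 - <<'E'
from h import *
ims=[]
for c,b,t in(("top",(150,165,60,82),(295,138,142,108)),("side",(215,125,65,55),(195,212,110,125))):
    f=np.load(c+".npz");W=cloud(c,f["d"])
    for n,(x,y,w,h) in(("disp",b),("tray",t)):
        Q=W[y:y+h,x:x+w].reshape(-1,3);Q=Q[~np.isnan(Q[:,0])]
        print(c,n,len(Q),np.histogram(Q[:,2]*1000,np.arange(-10,70,5)))
        lo,hi=(.03,.06) if n=="disp" else (.015,.035)
        S=Q[(Q[:,2]>lo)&(Q[:,2]<hi)];print(rect(S),np.median(S[:,2]))
    x,y,w,h=b;ims.append(cv2.resize(f["p"][y:y+h,x:x+w],(w*6,h*6),interpolation=cv2.INTER_CUBIC))
H=max(i.shape[0] for i in ims)
o=np.hstack([cv2.copyMakeBorder(i,0,H-i.shape[0],0,0,cv2.BORDER_CONSTANT) for i in ims])
cv2.imwrite("pics/crop.png",o[...,::-1])
E
```

```text
top disp 4904 (array([   1, 1276, 1949,   64,   16,   15,   15,   15,   16,   16, 1025,
        496,    0,    0,    0]), array([-10,  -5,   0,   5,  10,  15,  20,  25,  30,  35,  40,  45,  50,
        55,  60,  65]))
(array([494.3, 201.5]), array([121.8,  48.4]), 20.8) 0.044353717560255856
top tray 15266 (array([   5, 4128, 8296, 1539,  123,  197,  935,   43,    0,    0,    0,
          0,    0,    0,    0]), array([-10,  -5,   0,   5,  10,  15,  20,  25,  30,  35,  40,  45,  50,
        55,  60,  65]))
(array([ 518.3, -171.7]), array([154.3, 224.6]), 8.6) 0.02193208700535465
side disp 3561 (array([   0,  657, 1829,   85,   82,   81,   90,   78,   78,   62,  394,
        125,    0,    0,    0]), array([-10,  -5,   0,   5,  10,  15,  20,  25,  30,  35,  40,  45,  50,
        55,  60,  65]))
(array([473.1, 255.4]), array([120.5, 173.9]), 20.0) 0.0439903569377168
side tray 13698 (array([   0, 2453, 7954, 1747,  279,  231, 1020,   14,    0,    0,    0,
          0,    0,    0,    0]), array([-10,  -5,   0,   5,  10,  15,  20,  25,  30,  35,  40,  45,  50,
        55,  60,  65]))
(array([ 517.4, -174.4]), array([154. , 225.3]), 8.4) 0.022223829522046157
```

View pics/crop.png

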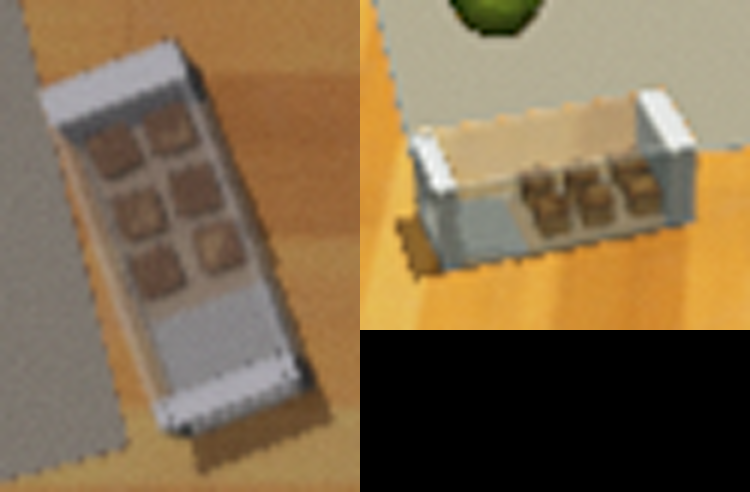

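The crop shows the six croutons in two rows of three behind the ramp. The grey ramp and open frame (spout) are at the lower right in the top view, and the cap is at the upper left. That puts the dispenser at (0.494, 0.2015) with yaw 20.8°, and the tray at (0.518, -0.173) with yaw 8.5°. The side view gives the same heights and tray pose. Next I'll check reachability, then pick it up.

```bash
cat >> h.py <<'E'
TY=np.radians(8.5);T0=np.array([.518,-.173,0]);G=.006
def T(x,y,z): return T0+R.from_euler('z',TY).apply([x,y,z])
def tcp(yaw,th,lip=None,org=None):
    D=R.from_euler('z',yaw)*R.from_euler('y',-th)
    if org is None: org=np.array(lip)-D.apply([-.06,0,.008])
    return org+D.apply([0,0,G]),(D*R.from_euler('x',np.pi)).as_euler('xyz')
LX,LZ=.03,.045
def pour(y,deg,dz=0): return tcp(TY,np.radians(deg),lip=T(LX,y,LZ+dz))
E
python3 - <<'E'
from h import *
Y=np.radians(20.8);O=np.array([.494,.2015,0])
for n,a in (("pick",tcp(Y,0,org=O)),("up",tcp(Y,0,org=O+[0,0,.12])),*[((y,t),pour(y,t)) for y in(.055,-.055) for t in(0,20,30,45,55)],("place",tcp(TY,0,org=T(0,.19,0)))):
    q=kin.inverse_kinematics(*a);print(n,None if q is None else np.round(q,2))
t=r.current_clock()
p,o=tcp(Y,0,org=O+[0,0,.10]);r.movep(p,o);print(r.current_clock()-t)
p,o=tcp(Y,0,org=O);r.line_to(p,velocity=.12);print(r.current_clock()-t,r.current_wrist_force())
effector.grasp(50);print(r.current_clock()-t,r.current_gripper_width(),r.current_gripper_force(),r.current_wrist_force())
r.line_to(p+[0,0,.09],velocity=.12);print(r.current_clock(),r.current_gripper_width(),r.current_wrist_force())
pc,d=capture("side");cv2.imwrite("pics/side1.png",pc[...,::-1])
E
```

```text
pick [ 0.39  0.47 -0.47  0.63  0.   -3.12]
up [ 0.39  0.34 -0.31  0.92  0.   -3.12]
(0.055, 0) [-0.17  0.53 -0.23  0.81  0.    2.82]
(0.055, 20) [-0.25  0.33 -0.6   0.31  0.13  2.77]
(0.055, 30) [-0.29  0.28 -0.78  0.03  0.21  2.75]
(0.055, 45) [-0.37  0.28 -1.05 -0.47  0.36  2.75]
(0.055, 55) [-0.44  0.39 -1.23 -0.92  0.47  2.78]
(-0.055, 0) [-0.33  0.6  -0.11  0.87  0.    2.66]
(-0.055, 20) [-0.43  0.41 -0.47  0.4   0.19  2.59]
(-0.055, 30) [-0.49  0.35 -0.64  0.14  0.3   2.57]
(-0.055, 45) [-0.59  0.34 -0.88 -0.29  0.49  2.57]
(-0.055, 55) [-0.66  0.41 -1.04 -0.66  0.63  2.6 ]
place [ 0.03  0.41 -0.58  0.58  0.    3.02]
3.8832999999999998
4.8667 [0.53399609 0.2799418  0.00849712]
5.3 0.04726945681608097 52.56285846233368 [ 4.81367817e-03 -1.16783944e+00  5.98066288e+00]
6.6 0.047729555820943334 [-1.03876827  0.51172595 -1.78294878]
```

View pics/side1.png

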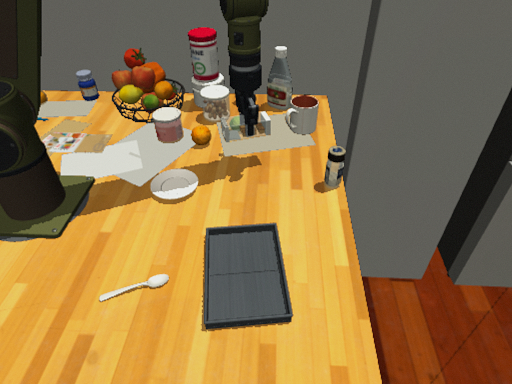

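The side view shows the dispenser gripped and lifted at (245,122). The wrist reads about 1.8 N of load. Next I move it, level, to above the tray's left half.

Run:
```python
from h import *
print(np.round(r.current_qpos(),2))
p,o=pour(.055,0,.06);q=kin.inverse_kinematics(p,o);print(np.round(q,2))
r.set_joints(q);print(r.current_clock())
p,o=pour(.055,0);r.line_to(p,velocity=.1);print(r.current_clock())
p,o=pour(.055,15);t=r.current_clock();r.line_to(p,o,velocity=.1);t1=r.current_clock();p,o=pour(.055,0);r.movep(p,o);print(t1-t,r.current_clock()-t1)
for c in("side","top"):
    pc,d=capture(c);cv2.imwrite(f"pics/{c}2.png",pc[...,::-1])
    for k in("crouton_1","dispenser"):print(c,k,[(np.round(b["extent"]).tolist(),round(b["p"],2)) for b in boxes_of(c,k)])
print(r.current_clock())
a,b=cv2.imread("pics/side2.png")[190:345,140:345],cv2.imread("pics/top2.png")[110:265,270:475]
cv2.imwrite("pics/c2.png",cv2.resize(np.hstack([a,b]),(790,299),interpolation=cv2.INTER_CUBIC))
```

```text
[ 0.39  0.37 -0.36  0.85  0.   -3.12]
[-0.17  0.48 -0.15  0.94  0.    2.82]
11.525
12.275
0.4499999999999993 0.44170000000000087
side crouton_1 []
side dispenser [([257.0, 208.0, 64.0, 41.0], 0.69)]
top crouton_1 []
top dispenser [([318.0, 116.0, 37.0, 65.0], 0.72)]
13.4667
```

View pics/c2.png

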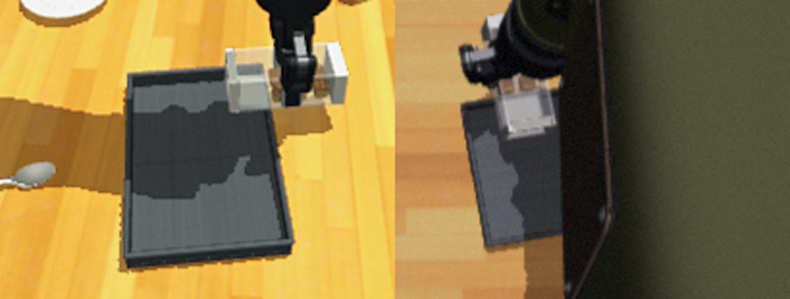

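The croutons are still inside. The spout frame is at about (200,229) in the full side view, over the tray's left half. Now I'll give short tips at increasing angles and stop as soon as anything appears in the tray.

```bash
cat >> h.py <<'E'
def diffpx(a,b,skip):
    c=[pix("side",T(x,y,.02)) for x,y in((-.07,-.105),(-.07,.105),(.07,.105),(.07,-.105))]
    m=np.zeros(a.shape[:2],np.uint8);cv2.fillConvexPoly(m,np.int32(c),1)
    x,y,w,h=skip;m[y:y+h,x:x+w]=0
    # croutons are warm-coloured: red minus blue
    s=lambda i:i[...,0].astype(int)-i[...,2]
    return int(((s(b)-s(a)>15)&(m>0)).sum())
def tip(y,deg):
    p,o=pour(y,deg);r.movep(p,o);p,o=pour(y,0);r.movep(p,o)
def save(n):
    ims=[]
    for c,(x,y) in(("side",(140,190)),("top",(270,110))):
        ims.append(capture(c)[0][y:y+155,x:x+205])
        print(c,[(np.round(b["extent"]).tolist(),round(b["p"],2)) for b in boxes_of(c,"crouton_1")])
    cv2.imwrite(n,cv2.resize(np.hstack(ims)[...,::-1],(790,299),interpolation=cv2.INTER_CUBIC))
E
python3 - <<'E'
from h import *
base=cv2.imread("pics/side2.png")[...,::-1]
for a in(20,22,23,24,25,26,27,28):
    tip(.055,a);im=capture("side")[0];n=diffpx(base,im,(255,206,70,45));print(a,n,r.current_clock())
    if n>25:break
save("pics/c3.png")
E
```

```text
20 0 14.6
22 0 15.8333
23 0 17.1
24 0 18.4167
25 0 19.7667
26 115 21.1667
side [([251.0, 239.0, 7.0, 10.0], 0.65), ([246.0, 249.0, 6.0, 3.0], 0.42)]
top [([325.0, 181.0, 8.0, 10.0], 0.59)]
```

View pics/c3.png

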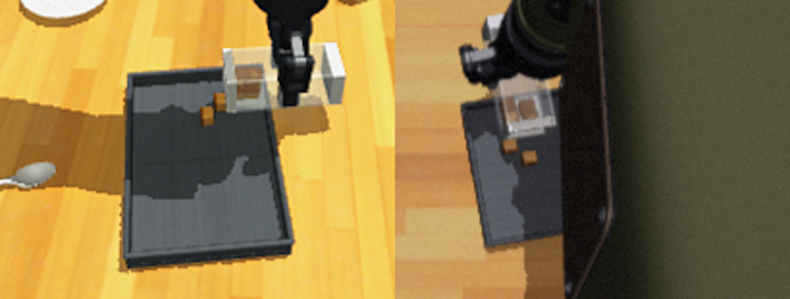

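Exactly two croutons have landed in the left half, at about (251,239) and (246,249) in the side image. One more is on the ramp. I'll pour the other four over the right half.

Run:
```python
from h import *
p,o=pour(-.058,0);r.line_to(p,o,velocity=.1);print(r.current_clock())
for a in(28,34,42):
    p,o=pour(-.058,a);r.movep(p,o);r.hold(.3)
r.hold(.5);print(r.current_clock())
p,o=pour(-.058,0,.03);r.movep(p,o)
save("pics/c4.png");print(r.current_clock(),r.current_wrist_force())
```

```text
22.65
25.3417
side [([249.0, 238.0, 11.0, 12.0], 0.53), ([228.0, 290.0, 8.0, 10.0], 0.53), ([234.0, 282.0, 9.0, 8.0], 0.46)]
top [([378.0, 179.0, 9.0, 3.0], 0.63), ([387.0, 178.0, 15.0, 10.0], 0.54), ([336.0, 189.0, 6.0, 7.0], 0.52), ([375.0, 191.0, 14.0, 9.0], 0.37), ([376.0, 102.0, 42.0, 68.0], 0.17)]
26.5833 [-0.86981628  0.12114142 -2.10375811]
```

View pics/c4.png

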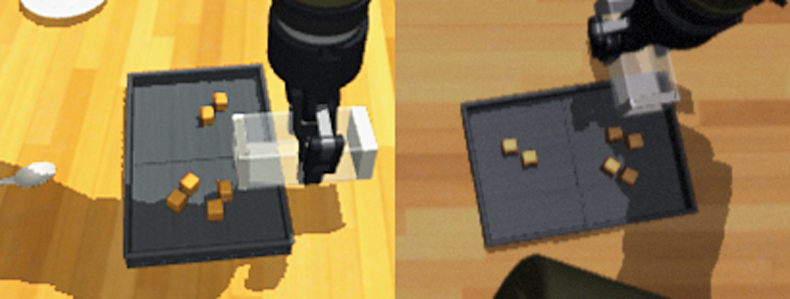

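All six croutons are in the tray, two left and four right, and the dispenser is empty. Now I lay it down to the left of the tray.

Run:
```python
from h import *
p,o=tcp(TY,0,org=T(0,.19,.07));r.line_to(p,o,velocity=.15)
print(r.current_clock(),r.current_wrist_force())
p,o=tcp(TY,0,org=T(0,.19,.012));r.line_to(p,velocity=.1)
for z in np.arange(.010,-.0011,-.002):
    p,o=tcp(TY,0,org=T(0,.19,z));r.line_to(p,velocity=.03);f=r.current_wrist_force()[2];print(round(z,3),round(f,1))
    if f>4:break
effector.gripper_open();r.hold(.2)
r.line_to(p+[0,0,.15],velocity=.12)
r.set_joints([-1.183,.26,-.138,1.173,0,1.571]);print(r.current_clock())
ims=[]
for c,(x,y) in(("side",(140,90)),("top",(200,110))):
    pc,d=capture(c);ims.append(pc[y:y+250,x:x+240]);print(c,[(np.round(b["extent"]).tolist(),round(b["p"],2)) for b in boxes_of(c,"crouton_1")])
    if c=="top":
        W=cloud(c,d).reshape(-1,3);S=W[(W[:,2]>.03)&(W[:,2]<.06)&(abs(W[:,0]-.49)<.1)&(abs(W[:,1]-.015)<.09)];print(rect(S),np.percentile(S[:,2],[5,50,95]))
cv2.imwrite("pics/c5.png",cv2.resize(np.hstack(ims)[...,::-1],(796,414),interpolation=cv2.INTER_CUBIC))
```

```text
28.4917 [ 0.26635596 -0.59251562 -1.88645718]
0.01 -1.8
0.008 -1.1
0.006 -2.0
0.004 -1.2
0.002 -2.5
0.0 6.4
34.8917
side [([253.0, 282.0, 8.0, 11.0], 0.51), ([252.0, 238.0, 6.0, 13.0], 0.48), ([247.0, 293.0, 9.0, 10.0], 0.48), ([242.0, 247.0, 11.0, 6.0], 0.44), ([228.0, 286.0, 9.0, 15.0], 0.42)]
top [([333.0, 188.0, 10.0, 6.0], 0.62), ([376.0, 194.0, 11.0, 7.0], 0.58), ([326.0, 183.0, 6.0, 9.0], 0.48), ([389.0, 179.0, 12.0, 9.0], 0.47), ([379.0, 174.0, 9.0, 7.0], 0.47), ([385.0, 198.0, 10.0, 7.0], 0.41)]
(array([489.4,  16.5]), array([120.6,  48.3]), 8.7) [0.04170025 0.04416207 0.04645552]
```

View pics/c5.png

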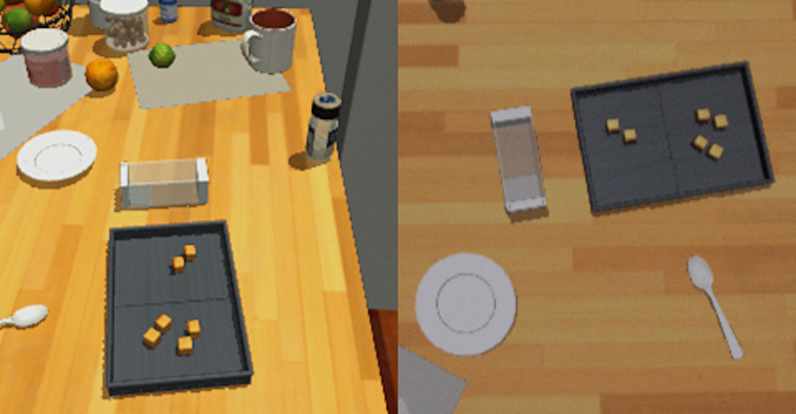

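The final pictures show two croutons left of the crease and four right of it. The dispenser lies flat and empty beside the tray, and the arm is clear.

```bash
python3 -c "
from workcell import *
print(r.close_job())"
```

```text
the job is handed in; nothing more can be done
None
```

The job is handed in: all six croutons are on the tray, two in the left half and four in the right, and the empty dispenser lies flat on the table beside it, at about 35 s of the 61 s allowed.

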